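# Snap a sprung roller into its support stand

### The arm

A 6-joint arm with a two-finger parallel gripper is mounted at the origin on a cart in front of the work surface, level with it; the furniture and walls round the work are solid. World frame = base frame: x ahead of the robot, y to its left, z up, the work surface at z = 0. Lengths are in mm, angles in degrees, forces in N, time in s.
With the tool pointing down it reaches from about 350 to 850 mm from the base axis. Payload 8.1 kg.
Tool frame: the origin (TCP) lies at the very end of the fingers, on their centre line; the grasp point (between the pads) lies 19 mm behind it; z points along the fingers, y is the line along which they close (so a half turn about z gives the same grasp; the last joint's range is limited). The gripper opens to 85 mm and grips with 20 to 120 N. Pads are 22 mm wide; open, the fingers measure 114 mm over their backs; the gripper's body (76 mm by 85 mm) begins 54 mm behind the grasp point. The pads swing forward as they close: fully open they stand 13 mm farther back than shut.
Start: joints at [-82.242, 7.471, 85.268, -0, 87.261, -4.893], TCP at [131.426, -585.433, 201.392] pointing down, gripper open.
Joint ranges: [-169.43, 169.43], [-51.17, 129.36], [1.28, 143.12], [-76.62, 256.62], [0, 156.53], [-152.29, 152.29]. Speed limits (degrees/s): [136.94, 136.94, 159.86, 180, 180, 180].

### API

Orientations are given as [roll, pitch, yaw] about the fixed x, y, z axes, in that order (R = Rz(yaw) Ry(pitch) Rx(roll)).
In Python, from bench import * gives the robot as it stands.
- The arm moves only by the tool play_rows, never from a script. Its argument "increments" is a list of rows, each a list of 3 entries, a list of its own where there are three numbers: the gripper's target within -1 to 1 (fully open at 1, half-way at 0, shut at -1), then the shift along the tool's x, y, z in mm, then the turn about the tool's z in rad. A call has 1 to 12 rows; each row shifts and turns the commanded pose from where the row before left it, along the tool's axes as they then stand; what a row does not reach is not made up. A row lasts 1/12 s, in which the tool goes at most 41.7 mm and 7.16 degrees, less where a joint would pass 70% of its speed; a pose out of reach is approached as far as the arm can. A call is refused whole if a number of a shift passes 41.7 or a number of a turn 0.125, either way. A call with a gripper value outside its range is refused whole. The fingers move at their own pace and stop on an object; "force" is the grip in N (left out, the last holds). Time passes only in rows, so rows that do not move let the fingers close. It gives the time, the measured TCP pose, the force, the opening and the grip force at its end, in the units of the state.
- sense(): the state, without advancing time (a new reading comes with each control period).
- snapshot(name): name is "scene" or "top" or "wrist"; returns a dict with "color" (400x640x3 uint8, red, green, blue), "intrinsics" (3x3 intrinsics, pixels), "world_from_camera" (4x4, takes a point from camera to world coordinates). Camera axes: x right, y down, z forward; pixel columns grow to the right and rows downward; lengths in mm; the calibration is good to about 2 mm. A picture is of the moment at which its call begins. There is no depth.
- hand_in(): hands the job in; it is judged then, once.
Trained networks look in a picture, given as the dict that the camera call returned (one of the last four; its "shot" number tells which), for a name from the list of things; names that differ only in an ending like _2 or _b are one class to them, and where a whole thing is asked for, a point or a joint stands for the part that bears it (a point fixed in the world has none). Each returns a list of dicts, best first, with "p" (0 to 1); they miss things now and then, are a little off and sometimes report something else, mostly with a low value. They report only what shows in the picture. A call takes as long as a camera call.
- find_in(query, picture): "xyz" ([x, y, z] in mm, in the coordinates of the camera as it stood for that picture, good to about 4 mm: the middle of the surface that is visible of it).
- regions_of(query, picture): "mask" (400x640 bool, what is visible of it).
- pinpoint(query, picture): "xyz" ([x, y, z] in mm, in the coordinates of the camera as it stood for that picture, good to about 4 mm: a listed point, or the origin of a listed thing).
The state is a dict: "time": time; "joint_pos": joint angles; "qd": joint speeds; "joint_efforts": joint torques, N m; "tool_pos": TCP position; "tcp_rot": TCP orientation; "ft_force": force on the tool from outside, world axes, zero at the start; "wrist_torque": the same for the moment, N m; "finger_gap": finger opening in mm; "grip_force": force on a finger pad.
Only numpy, scipy, OpenCV 4.12 (cv2) and the standard library are available. Lean on these libraries where they do the work, as an engineer would, in place of code of your own. Each camera call takes 0.05 s, during which the arm holds its last target. There are 200 camera calls.

### The job

Take the roller out of its wooden cradle and fit it in the support stand: hold its sprung pin in the tall slotted bracket, press it endwise until the spring gives way far enough, lower it between the brackets and let the short plain pin spring fully home into the round hole of the other bracket. Go gently: never press the roller or the gripper on the stand with more than 16 N (the small knock as the released roller snaps home does not matter), and do not knock the loose wood offcuts and the bolt about.

Things in the scene. Friction and masses are not known exactly. Their poses are not given: they have to be found in the camera images.
- roller: Steel roller: tube 110 mm long, 32 mm diameter, 0.2 to 0.33 kg, lying level in the cradle. Origin on its axis at mid-length; y axis along the roller towards the sprung pin (sticks out 22 mm when free). At the -y end is a short plain pin that is fixed and sticks out 8 mm. Both pins are 10 mm in diameter, their ends bevelled by 2 mm.
- sprung_tip (a point): Centre of the end face of the sprung pin, 77 mm from the roller's origin along +y when free. The pin pushes into the tube along the axis: the spring gives way at 0.8 N, adds 0.4 N per mm and meets a hard stop after 17 mm (7.6 N).
- plain_tip (a point): Centre of the end face of the short plain pin, 63 mm from the roller's origin along -y.
- cradle: Fixed plywood cradle, base 70 x 115 x 10 mm, with two V-notched boards 14 mm thick, centres 82 mm apart, that carry the tube near its ends. The roller's axis lies 45 mm above the table along the cradle's y; the middle 68 mm of the tube is free on both sides. Origin: centre of its underside.
- stand: Fixed stand: aluminium rail 66 x 240 x 20 mm, origin centre of its underside, y along it towards the slotted bracket, z up. On it a steel carriage (bed 27 mm high, 46 mm wide) bears two grey brackets, 126 mm apart inside. The carriage is locked up to 25 mm either way of the rail's middle along y; this offset is not reported: feel for it. Nothing stands beside the roller's tube.
- slot_end (a point): Centre of the rail's +y end, top side, 20 mm high. Inward of it (y = 71 mm + offset) is the back wall of the tall bracket, 50 mm wide, top 124 mm high. In it, facing -y, an upright slot at x = 0, 13 mm wide, 4 mm deep: floor 70 mm high, straight up to 88 mm, then flaring at 45 degrees to about 97 mm; above that plain back wall.
- hole_end (a point): Centre of the rail's -y end, top side, 20 mm high. Inward of it is the low bracket, 46 mm wide, 10 mm thick, inner face at y = -55 mm + offset, top 88 mm high; round through hole 13 mm, centre x = 0, 76.5 mm high. Home: roller axis 75 mm high, tube end on this inner face, sprung pin pressed in 6 mm; to pass between the brackets it must be pressed in 14 to 17 mm.
- offcut_a: Loose light wood offcut 140 x 45 x 19 mm lying between the saw blade and the fence; origin centre of its underside. Leave alone.
- offcut_b: Loose light wood block 75 x 38 x 38 mm at the right; origin centre of its underside. Leave alone.
- hex_bolt: Loose steel hexagon bolt 67 x 18 x 16 mm near the robot at the left; origin centre of its underside. Leave alone.

How it is judged (in metres and radians):
On the way, in this order (a step that is already met when the one before it is completed fails the run):
1. the roller has been lifted clear of the cradle (height (world z) of roller above 0.08 m), for 0.2 s.
2. its sprung pin is pressed in by 13.5 mm or more over the stand (y of sprung_tip in the frame of roller below 0.0635 m and horizontal distance between roller and stand below 0.05 m), for 0.2 s.
At the end, for the whole second after the job is handed in: Released and at rest in the stand: roller axis 75 mm high (-2/+2.5), within 3 mm of the rail's centre line, within 0.04 rad of its direction, middle within 29 mm of the rail's middle, sprung pin sticking out 14.2 to 17.8 mm (plain pin fully in the hole) (z of roller in the frame of stand between 0.073 and 0.0775 m and x of roller in the frame of stand between -0.003 and 0.003 m and y of roller in the frame of stand between -0.029 and 0.029 m and angle between the y axis of roller and the y axis of stand, either way round below 0.04 rad and y of sprung_tip in the frame of roller between 0.0692 and 0.0728 m and linear speed of roller below 0.01 m/s); the robot touches nothing.
It fails at once if the held roller is pressed on the stand with more than 16 N (the knock of snapping home when let go does not count) (contact force between roller and stand above 16 N and contact force between the fingers and roller above 8 N).
It fails at once if the robot bears on the stand with more than 16 N (contact force between any of the fingers, the arm and stand above 16 N).
It fails at once if an offcut or the bolt is knocked about by more than 3 cm (distance of any of offcut_a, offcut_b, hex_bolt from where it was at the start of the episode above 0.03 m).
It also fails if it takes over 51 s, if anything falls off the work surface, if the arm or the gripper's body presses on something with over 40 N, if the wrist force passes 120 N, or if a joint passes its speed limit or range.

## Working session

There is one attempt and no reset: what is moved stays moved. The work goes in short steps, Python scripts to look and compute and a tool call to move; the robot and the scene stay as the last step left them, time stands still between calls to the robot, and variables do not carry over. Pictures are saved under pics/ and viewed, at most 10 in all, crops included, and the job is handed in when it is done.

Besides the shell and the picture viewer there is one more tool, called in YAML: its name, and indented under it one key for each argument. play_rows: Moves the arm, as the interface text tells. Its arguments: {"type":"object","properties":{"increments":{"type":"array","items":{"type":"array"}},"force":{"type":"number"}},"required":["increments"]}

```bash
mkdir -p pics; ls
cat > h.py <<'E'
from bench import *
import numpy as np, cv2
def w(p,s):
    T=np.array(s["world_from_camera"]); return (T@np.r_[p,1])[:3]
E
python3 - <<'E'
from h import *
s=sense(); print(s)
for n in ["scene","top"]:
    p=snapshot(n); cv2.imwrite(f"pics/{n}1.png",p["color"][:,:,::-1])
    print(n,np.round(p["world_from_camera"],2).tolist(),np.round(p["intrinsics"],1).tolist())
    for q in ["roller","sprung_tip","plain_tip","cradle","stand","slot_end","hole_end","offcut_a","offcut_b","hex_bolt"]:
        for r in pinpoint(q,p)[:2]: print(q,round(r["p"],2),np.round(w(r["xyz"],p),1))
E
```

```text
pics
{'time': 0.0, 'joint_pos': array([-8.22426753e+01,  7.51538690e+00,  8.53313884e+01, -3.73948838e-05,
        8.72618334e+01, -4.89532719e+00]), 'qd': array([ 0.03068845, -0.0281889 ,  0.11459122, -0.02190258,  0.03183762,
        0.03114129]), 'joint_efforts': array([ 1.00503341e-03, -5.69392633e+01, -5.00551844e+01, -1.25981451e-04,
        1.43626504e-02, -2.11834202e-05]), 'tool_pos': array([ 131.33779409, -584.80912693,  200.32137487]), 'tcp_rot': array([-1.79891784e+02, -9.23097622e-03,  1.26526450e+01]), 'ft_force': array([-0.05743617, -0.11132283, -0.06829391]), 'wrist_torque': array([-0.00811736,  0.02324139,  0.0054809 ]), 'grip_force': 0.0, 'finger_gap': 85.71204949259078}
scene [[-0.88, -0.32, 0.35, 181.24], [-0.47, 0.58, -0.66, 495.23], [0.01, -0.75, -0.66, 713.81], [0.0, 0.0, 0.0, 1.0]] [[489.0, 0.0, 321.1], [0.0, 489.0, 205.2], [0.0, 0.0, 1.0]]
roller 0.75 [ 461.1 -252.7   45.2]
sprung_tip 0.46 [ 443.9 -172.1   46.2]
plain_tip 0.57 [ 459.7 -311.    41.5]
cradle 0.94 [ 459.4 -246.7    1.2]
stand 0.65 [ 603.2 -243.2    2.2]
slot_end 0.96 [ 594.8 -125.3   23.7]
hole_
[... 152 characters left out ...]
8 [573.6  54.4  -0.7]
hex_bolt 0.8 [391.   17.9  -0.7]
top [[-0.01, -1.0, 0.07, 443.7], [-1.0, 0.01, 0.01, -185.54], [-0.01, -0.07, -1.0, 912.86], [0.0, 0.0, 0.0, 1.0]] [[382.0, 0.0, 321.2], [0.0, 382.0, 200.7], [0.0, 0.0, 1.0]]
roller 0.62 [ 453.8 -249.1   42.2]
sprung_tip 0.6 [ 450.9 -173.3   45.2]
plain_tip 0.8 [ 459.6 -316.6   42.8]
cradle 0.81 [ 460.7 -247.4   -2.7]
stand 0.9 [ 5.977e+02 -2.426e+02 -5.000e-01]
stand 0.57 [ 591.5 -119.9   20. ]
slot_end 0.92 [ 595.7 -126.7   19.3]
hole_end 0.62 [ 606.6 -362.2   18.6]
offcut_a 0.97 [566.5  53.8  -0.6]
offcut_a 0.9 [ 540.  -391.1   -0.6]
offcut_b 0.97 [566.5  53.8  -0.6]
offcut_b 0.9 [ 540.  -391.1   -0.6]
hex_bolt 0.45 [390.4  20.1  -0.6]
```

View pics/scene1.png

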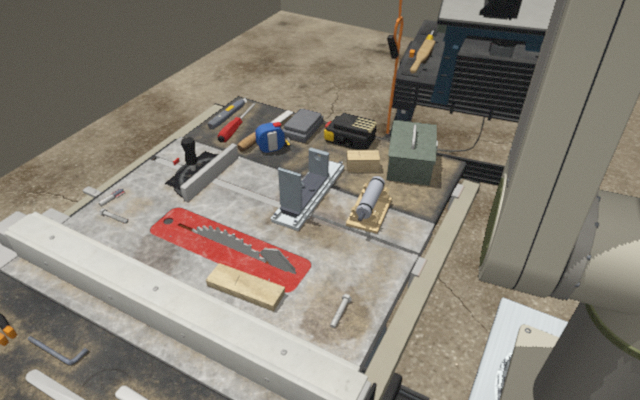

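View pics/top1.png

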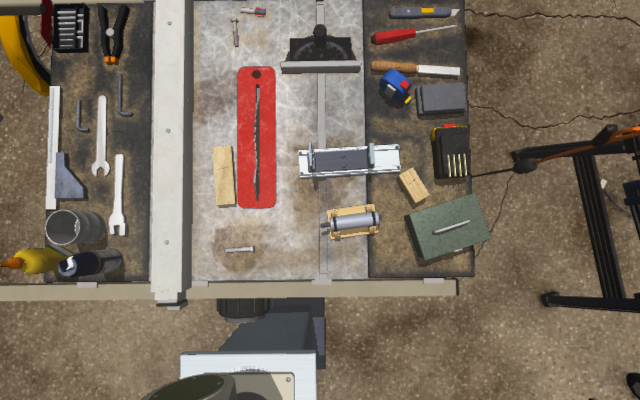

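The scene picture shows the roller in its cradle at about (370,200) and the stand at (310,190). In the top picture the roller is at about (352,222), its sprung pin to the left at (323,228), and the stand runs from (300,165) to (400,155). This agrees with the networks' points. I'll move above the roller and look from closer.

```bash
cat >> h.py <<'E'
from scipy.spatial.transform import Rotation as R
def plan(target,yaw,n,g=1,start=None):
    s=sense(); p=np.array(s["tool_pos"]) if start is None else np.array(start[:3],float)
    y0=s["tcp_rot"][2] if start is None else start[3]
    t=np.array(target,float); dy=np.deg2rad((yaw-y0+180)%360-180); step=(t-p)/n
    y=np.deg2rad(y0); rows=[]
    for i in range(n):
        d=[np.cos(y)*step[0]+np.sin(y)*step[1], np.sin(y)*step[0]-np.cos(y)*step[1], -step[2]]
        rows.append([g,[round(v,1) for v in d],round(-dy/n,4)]); y+=dy/n
    print(rows)
def st():
    s=sense(); print(round(s["time"],2),np.round(s["tool_pos"],1),np.round(s["tcp_rot"],2),np.round(s["ft_force"],2),np.round(s["wrist_torque"],2),round(s["finger_gap"],1),round(s["grip_force"],1))
E
python3 - <<'E'
from h import *
plan([470,-270,260],96,14)
p=snapshot("top")
for q in ["roller","stand"]:
    m=regions_of(q,p)
    for r in m[:1]:
        ys,xs=np.nonzero(r["mask"]); print(q,r["p"],len(xs),cv2.minAreaRect(np.c_[xs,ys].astype(np.float32)))
E
```

```text
[[1, [np.float64(28.5), np.float64(-16.7), np.float64(-4.2)], np.float64(-0.1039)], [1, [np.float64(30.1), np.float64(-13.6), np.float64(-4.2)], np.float64(-0.1039)], [1, [np.float64(31.4), np.float64(-10.4), np.float64(-4.2)], np.float64(-0.1039)], [1, [np.float64(32.3), np.float64(-7.1), np.float64(-4.2)], np.float64(-0.1039)], [1, [np.float64(32.8), np.float64(-3.7), np.float64(-4.2)], np.float64(-0.1039)], [1, [np.float64(33.1), np.float64(-0.3), np.float64(-4.2)], np.float64(-0.1039)], [1, [np.float64(32.9), np.float64(3.1), np.float64(-4.2)], np.float64(-0.1039)], [1, [np.float64(32.4), np.float64(6.5), np.float64(-4.2)], np.float64(-0.1039)], [1, [np.float64(31.6), np.float64(9.8), np.float64(-4.2)], np.float64(-0.1039)], [1, [np.float64(30.4), np.float64(13.1), np.float64(-4.2)], np.float64(-0.1039)], [1, [np.float64(28.8), np.float64(16.1), np.float64(-4.2)], np.float64(-0.1039)], [1, [np.float64(27.0), np.float64(19.0), np.float64(-4.2)], np.float64(-0.1039)], [1, [np.float64(24.9), np.float64(21.7), np.float64(-4.2)], np.float64(-0.1039)], [1, [np.float64(22.5), np.float64(24.2), np.float64(-4.2)], np.float64(-0.1039)]]
roller 0.66 630 ((350.4923095703125, 220.93846130371094), (13.14768123626709, 57.55211639404297), 82.87498474121094)
stand 0.78 2874 ((349.3322448730469, 158.30670166015625), (33.812965393066406, 102.15830993652344), 87.70938873291016)
```

play_rows:
  increments:
    - [1, [28.5, -16.7, -4.2], -0.104]
    - [1, [30.1, -13.6, -4.2], -0.104]
    - [1, [31.4, -10.4, -4.2], -0.104]
    - [1, [32.3, -7.1, -4.2], -0.104]
    - [1, [32.8, -3.7, -4.2], -0.104]
    - [1, [33.1, -0.3, -4.2], -0.104]
    - [1, [32.9, 3.1, -4.2], -0.104]
    - [1, [32.4, 6.5, -4.2], -0.104]
    - [1, [31.6, 9.8, -4.2], -0.104]
    - [1, [30.4, 13.1, -4.2], -0.104]
    - [1, [28.8, 16.1, -4.2], -0.104]
    - [1, [27, 19, -4.2], -0.104]

```text
time: 2.25
tool_pos: [422.6, -313.7, 252.2]
tcp_rot: [180.0, 0.0, 84.4]
ft_force: [-0.3, -0.6, 0.9]
finger_gap: 85.1
grip_force: 0.0
```

play_rows:
  increments:
    - [1, [24.9, 21.7, -4.2], -0.104]
    - [1, [22.5, 24.2, -4.2], -0.104]
    - [1, [0, 0, 0], 0]

```text
time: 2.5
tool_pos: [473.6, -266.0, 261.3]
tcp_rot: [179.8, -0.0, 96.7]
ft_force: [1.8, -0.4, -0.3]
finger_gap: 85.4
grip_force: 0.0
```

Run:
```python
from h import *
st()
p=snapshot("wrist"); cv2.imwrite("pics/w1.png",p["color"][:,:,::-1])
print(np.round(p["world_from_camera"],2).tolist(),np.round(p["intrinsics"],1).tolist())
for q in ["roller","sprung_tip","plain_tip","cradle","stand","slot_end","hole_end"]:
    for r in pinpoint(q,p)[:1]: print(q,round(r["p"],2),np.round(w(r["xyz"],p),1))
```

```text
2.5 [ 473.6 -266.   261.3] [ 1.7983e+02 -3.0000e-02  9.6690e+01] [ 1.76 -0.4  -0.3 ] [ 0.01 -0.08  0.08] 85.4 0.0
[[0.99, 0.11, 0.04, 464.29], [0.12, -0.94, -0.31, -187.07], [0.0, 0.31, -0.95, 433.9], [0.0, 0.0, 0.0, 1.0]] [[313.7, 0.0, 320.4], [0.0, 313.7, 199.7], [0.0, 0.0, 1.0]]
roller 0.74 [ 456.  -245.4   45. ]
sprung_tip 0.73 [ 445.9 -177.2   44.6]
plain_tip 0.69 [ 463.1 -315.4   46.8]
cradle 0.8 [ 458.1 -253.3    1. ]
stand 0.72 [ 604.5 -250.5   -0.7]
slot_end 0.81 [ 601.2 -124.6   17. ]
hole_end 0.82 [ 608.9 -366.4   15.7]
```

View pics/w1.png

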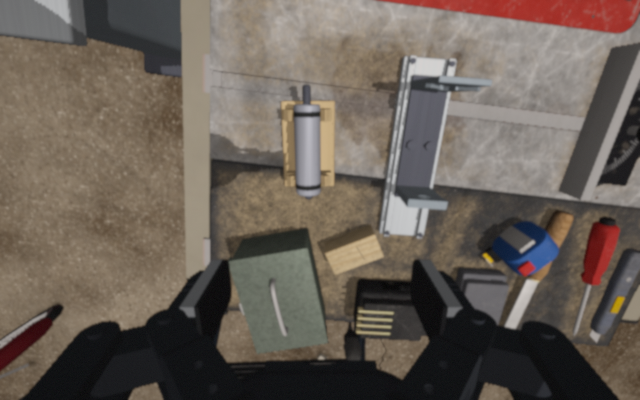

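The wrist view shows the roller upright at (307,150), its sprung pin up at (306,88). The rail's ends lie at about (430,58) and (402,235). I'll work these pixels out with the calibration.

```bash
cat >> h.py <<'E'
def px(u,v,z,p):
    K=np.array(p["intrinsics"]);T=np.array(p["world_from_camera"])
    d=T[:3,:3]@np.linalg.solve(K,[u,v,1]); o=T[:3,3]; return o+d*(z-o[2])/d[2]
E
python3 - <<'E'
from h import *
p=snapshot("wrist"); st()
big=cv2.resize(p["color"][50:245,270:500][:,:,::-1],None,fx=3,fy=3,interpolation=cv2.INTER_CUBIC)
cv2.imwrite("pics/w1c.png",big[:600])
for n,u,v,z in [("sp",306,88,45),("pl",308.5,196,45),("s+L",404,57,20),("s+R",456,60,20),("s-L",381,233,20),("s-R",424,236,20)]: print(n,np.round(px(u,v,z,p),1))
for q in ["roller","stand"]:
    m=regions_of(q,p)[0]["mask"]; ys,xs=np.nonzero(m); print(q,cv2.minAreaRect(np.c_[xs,ys].astype(np.float32)))
    if q=="roller":
        P=np.array([px(a,b,52 if 0 else 45,p)[:2] for a,b in zip(xs,ys)]).astype(np.float32); print(cv2.minAreaRect(P),P.mean(0))
E
```

```text
2.95 [ 469.2 -270.7  260.1] [-179.99   -0.     95.96] [ 0.92 -0.   -0.26] [-0.02 -0.04 -0.03] 85.4 0.0
sp [ 443.6 -184.8   45. ]
pl [ 458.6 -315.9   45. ]
s+L [ 556.7 -137.1   20. ]
s+R [ 619.7 -133.8   20. ]
s-L [ 567.1 -368.7   20. ]
s-R [ 629.5 -366.9   20. ]
roller ((311.46099853515625, 137.5105743408203), (115.09552001953125, 26.42629623413086), 88.87670135498047)
((456.00030517578125, -244.7818603515625), (31.962480545043945, 139.44241333007812), 7.212305068969727) [ 456.4232 -247.7943]
stand ((441.7368469238281, 143.82412719726562), (93.9486083984375, 186.31761169433594), 7.465190887451172)
```

View pics/w1c.png

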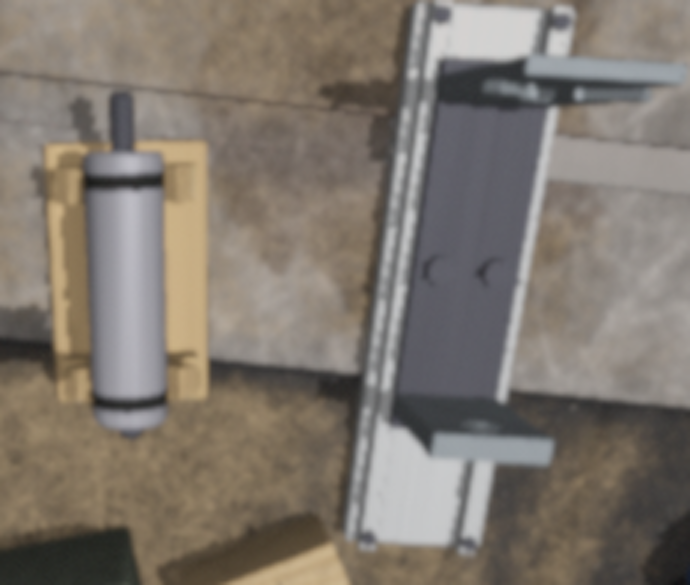

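The crop shows the sprung tip at crop (122,93), the plain end at (131,435), and the rail corners at (417,3), (576,8), (345,540) and (483,552). The first wrist picture was taken before the arm had settled, so I'll use this one.

Run:
```python
from h import *
p=snapshot("wrist"); st()
f=lambda u,v,z: px(269.67+u/3,49.67+v/3,z,p)
for n,u,v,z in [("sp",122,93,45),("tubeL+",85,165,45),("tubeR+",163,165,45),("tubeL-",94,415,45),("tubeR-",167,415,45),("pl",131,435,45),("s+L",417,3,20),("s+R",576,8,20),("s-L",345,540,20),("s-R",483,552,20),("slotbr",527,58,124),("slotbrR",684,65,124),("holeL",433,437,88),("holeR",551,442,88),("holeL'",433,460,88),("holeR'",551,465,88)]: print(n,np.round(f(u,v,z),1))
for q in ["roller","sprung_tip","plain_tip","cradle","stand","slot_end","hole_end"]:
    for r in pinpoint(q,p)[:1]: print(q,round(r["p"],2),np.round(w(r["xyz"],p),1))
plan([456,-248,120],97,6)
```

```text
3.1 [ 469.5 -270.3  260.2] [180.     0.    96.01] [ 0.25 -0.18  0.45] [0.02 0.   0.01] 85.1 0.0
sp [ 448.1 -176.    45. ]
tubeL+ [ 436.1 -204.    45. ]
tubeR+ [ 466.7 -200.8   45. ]
tubeL- [ 448.4 -305.9   45. ]
tubeR- [ 479.5 -302.6   45. ]
pl [ 465.1 -313.2   45. ]
s+L [ 561.2 -129.2   20. ]
s+R [ 624.8 -124.4   20. ]
s-L [ 572.  -362.6   20. ]
s-R [ 638.8 -361.9   20. ]
slotbr [ 572.3 -156.4  124. ]
slotbrR [ 620.3 -153.3  124. ]
holeL [ 580.1 -288.3   88. ]
holeR [ 625.7 -285.6   88. ]
holeL' [ 582.  -297.5   88. ]
holeR' [ 627.9 -294.8   88. ]
roller 0.98 [ 456.  -249.3   44.8]
sprung_tip 0.58 [ 447.8 -173.1   47.5]
plain_tip 0.63 [ 462.9 -312.6   46. ]
cradle 0.67 [ 458.9 -250.    -1.6]
stand 0.95 [ 6.042e+02 -2.483e+02  6.000e-01]
slot_end 0.95 [ 600.5 -127.8   20.8]
hole_end 0.73 [ 607.7 -364.7   19. ]
[[1, [np.float64(3.9), np.float64(-1.9), np.float64(23.4)], np.float64(-0.0027)], [1, [np.float64(3.9), np.float64(-1.9), np.float64(23.4)], np.float64(-0.0027)], [1, [np.float64(3.9), np.float64(-1.9), np.float64(23.4)], np.float64(-0.0027)], [1, [np.float64(3.9), np.float64(-1.9), np.float64(23.4)], np.float64(-0.0027)], [1, [np.float64(3.9), np.float64(-1.9), np.float64(23.4)], np.float64(-0.0027)], [1, [np.float64(3.9), np.float64(-1.9), np.float64(23.4)], np.float64(-0.0027)]]
```

play_rows:
  increments:
    - [1, [5.4, -2.6, 24], -0.005]
    - [1, [5.4, -2.6, 30], -0.005]
    - [1, [5.4, -2.6, 30], -0.005]
    - [1, [5.3, -2.6, 30], -0.003]
    - [1, [0, 0, 30], 0]
    - [1, [0, 0, 26], 0]
    - [1, [0, 0, 10], 0]
    - [1, [0, 0, 0], 0]
    - [1, [0, 0, 0], 0]

```text
time: 4.2
tool_pos: [457.2, -249.8, 80.8]
tcp_rot: [-180.0, -0.0, 97.1]
ft_force: [0.4, -0.4, 1.0]
finger_gap: 85.8
grip_force: 0.0
```

Run:
```python
from h import *
p=snapshot("wrist"); st(); cv2.imwrite("pics/w2.png",p["color"][:,:,::-1])
for q in ["roller","sprung_tip","plain_tip","slot_end","hole_end"]:
    for r in pinpoint(q,p)[:1]: print(q,round(r["p"],2),np.round(w(r["xyz"],p),1))
```

```text
4.25 [ 458.1 -250.4   82. ] [1.7991e+02 8.0000e-02 9.7110e+01] [0.33 0.57 0.21] [ 0.04  0.08 -0.02] 85.4 0.0
roller 0.78 [ 456.5 -245.1   45.4]
sprung_tip 0.58 [ 447.7 -175.9   46.1]
plain_tip 0.58 [ 464.4 -314.8   44.7]
slot_end 0.95 [ 600.3 -124.8   21.3]
```

View pics/w2.png

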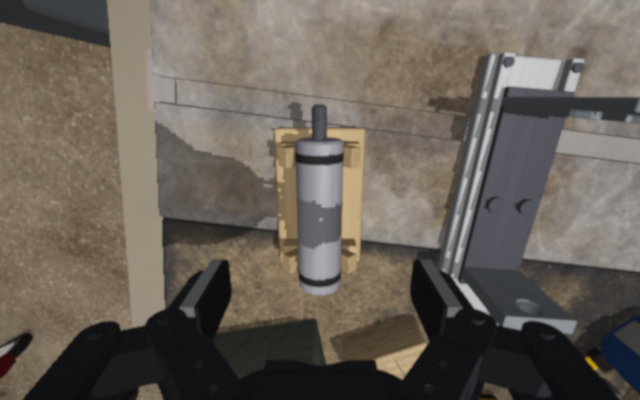

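The roller stands vertical at column 320, midway between the fingers at 230 and 412, so the grip is aligned. I'll go down and grip.

play_rows:
  increments:
    - [1, [0, 0, 20], 0]
    - [1, [0, 0, 20], 0]
    - [1, [0, 0, 12], 0]
    - [1, [0, 0, 3.5], 0]
    - [0.2, [0, 0, 0], 0]
    - [-0.2, [0, 0, 0], 0]
    - [-1, [0, 0, 0], 0]
    - [-1, [0, 0, 0], 0]
    - [-1, [0, 0, 0], 0]
    - [-1, [0, 0, 0], 0]
    - [-1, [0, 0, 0], 0]
  force: 50

```text
time: 5.42
tool_pos: [456.5, -250.4, 25.9]
tcp_rot: [-179.9, 0.0, 97.1]
ft_force: [-7.7, -0.1, 10.6]
finger_gap: 19.9
grip_force: 43.0
```

Run:
```python
from h import *
p=snapshot("wrist"); st()
q=snapshot("scene"); st()
for n in ["roller","sprung_tip","plain_tip"]:
  for c in (p,q):
    for r in pinpoint(n,c)[:1]: print(n,round(r["p"],2),np.round(w(r["xyz"],c),1))
a=cv2.resize(p["color"],(640,400)); b=cv2.resize(q["color"][140:260,300:480],None,fx=2.5,fy=2.5,interpolation=cv2.INTER_CUBIC)
c=np.zeros((600,640,3),np.uint8); c[:300]=a[50:350]; c[300:600,:450]=b; cv2.imwrite("pics/w3.png",c[:,:,::-1])
```

```text
5.47 [ 456.5 -250.4   25.9] [-1.7992e+02  4.0000e-02  9.7100e+01] [-7.73  0.29 10.42] [0.08 1.33 0.05] 19.9 43.0
5.52 [ 456.5 -250.3   25.9] [-1.7993e+02  4.0000e-02  9.7100e+01] [-7.59 -0.65  9.48] [ 0.05  1.42 -0.03] 19.5 43.0
roller 0.66 [ 452.  -249.    45.1]
roller 0.59 [ 458.8 -250.4   45.1]
sprung_tip 0.9 [ 450.1 -177.5   46.2]
sprung_tip 0.38 [ 447.3 -170.5   42.5]
plain_tip 0.75 [ 463.9 -315.4   44.8]
plain_tip 0.89 [ 465.2 -310.4   43.2]
```

View pics/w3.png

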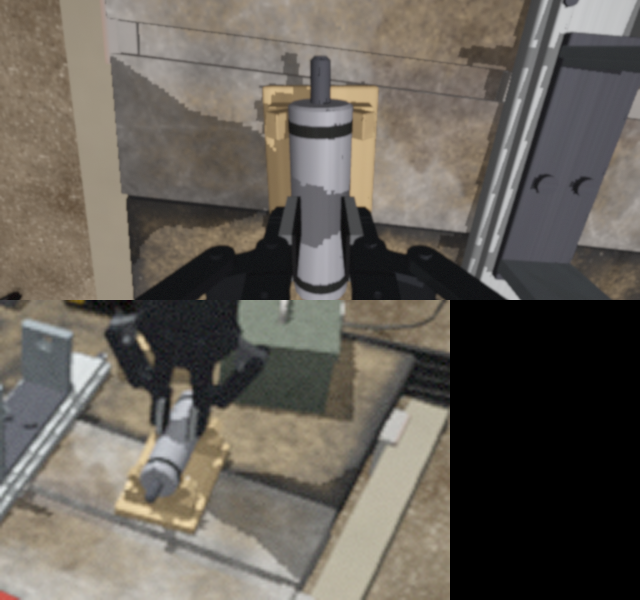

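The pads hug the tube on both sides at its middle, so I'll lift and check.

play_rows:
  increments:
    - [-1, [0, 0, -6], 0]
    - [-1, [0, 0, -12], 0]
    - [-1, [0, 0, -20], 0]
    - [-1, [0, 0, -25], 0]
    - [-1, [0, 0, -25], 0]
    - [-1, [0, 0, -22], 0]
    - [-1, [0, 0, 0], 0]
    - [-1, [0, 0, 0], 0]
    - [-1, [0, 0, 0], 0]

```text
time: 6.57
tool_pos: [457.0, -249.6, 134.7]
tcp_rot: [180.0, -0.0, 97.1]
ft_force: [-0.2, 0.1, 0.5]
finger_gap: -0.0
grip_force: 0.0
```

Run:
```python
from h import *
p=snapshot("wrist"); st()
for n in ["roller","sprung_tip","plain_tip","slot_end","hole_end","stand"]:
    for r in pinpoint(n,p)[:1]: print(n,round(r["p"],2),np.round(w(r["xyz"],p),1))
cv2.imwrite("pics/w4.png",p["color"][:,:,::-1])
```

```text
6.62 [ 456.5 -249.3  133.8] [-1.7994e+02 -6.0000e-02  9.7110e+01] [-1.03  0.32  0.08] [-0.    0.03  0.04] 0.0 0.0
roller 0.7 [ 455.6 -248.9   44. ]
sprung_tip 0.87 [ 445.5 -174.9   42.5]
plain_tip 0.9 [ 468.  -315.3   44.2]
slot_end 0.87 [ 600.1 -122.9   20.2]
hole_end 0.72 [ 609.2 -367.8   17.6]
stand 0.68 [ 605.9 -248.9   -1.2]
```

View pics/w4.png

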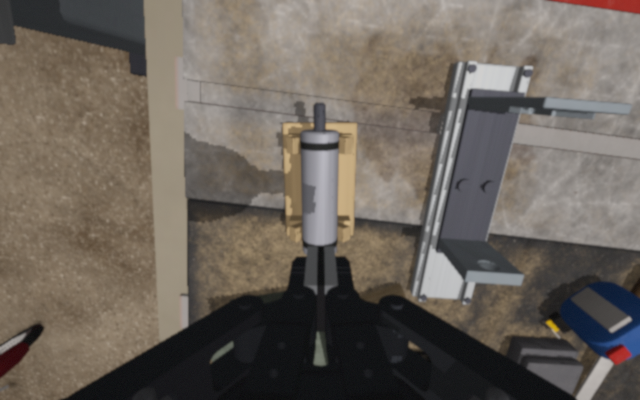

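The roller stayed in the cradle at (320,185): the fingers shut on its top (20 mm chord, 12 mm above the axis) and slipped off. I'll check where the fingertips really are, opening them step by step.

play_rows:
  increments:
    - [-0.25, [0, 0, 0], 0]
    - [-0.25, [0, 0, 0], 0]
    - [-0.25, [0, 0, 0], 0]
    - [-0.25, [0, 0, 0], 0]

```text
time: 7.25
tool_pos: [457.1, -249.8, 134.7]
tcp_rot: [180.0, 0.0, 97.1]
ft_force: [-1.0, -0.4, 0.4]
finger_gap: 32.1
grip_force: 0.0
```

Run:
```python
from h import *
p=snapshot("wrist"); s=sense(); st()
K=np.array(p["intrinsics"]);T=np.linalg.inv(np.array(p["world_from_camera"]))
def pr(P):
    c=T@np.r_[P,1]; q=K@c[:3]; return np.round(q[:2]/q[2],1)
t=np.array(s["tool_pos"]); yaw=np.deg2rad(s["tcp_rot"][2]); X=np.array([np.cos(yaw),np.sin(yaw),0]);Y=np.array([np.sin(yaw),-np.cos(yaw),0])
g=s["finger_gap"]/2
for up in (0,5,10,19,30):
    print(up,pr(t+[0,0,up]+11*X+g*Y),pr(t+[0,0,up]+11*X-g*Y))
a=p["color"][200:400,220:420]; cv2.imwrite("pics/w5.png",cv2.resize(a[:,:,::-1],None,fx=3,fy=3))
```

```text
7.3 [ 457.1 -249.7  134.7] [180.   -0.   97.1] [-0.27 -0.37  0.72] [-0.   -0.04  0.05] 32.0 0.0
0 [346.8 217.9] [292.6 217.9]
5 [347.4 221.2] [291.8 221.1]
10 [348.2 224.5] [291.1 224.5]
19 [349.6 231.1] [289.5 231.1]
30 [351.5 240.1] [287.5 240.1]
```

View pics/w5.png

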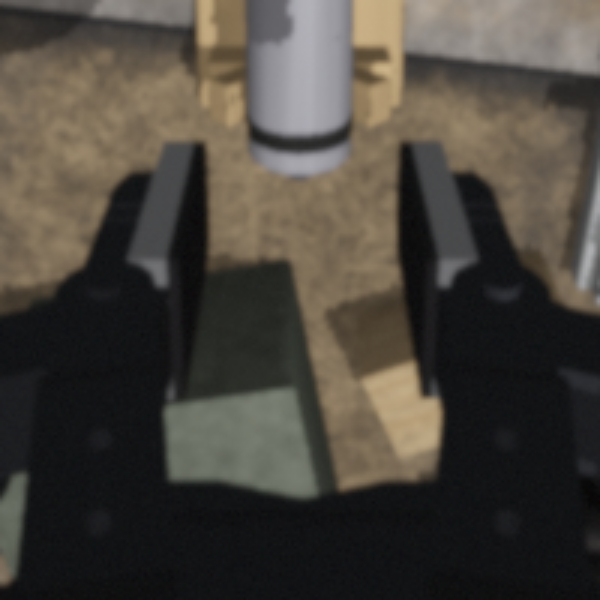

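The tips show at image row 248, but the reported TCP projects to row 218. The fingers therefore end about 33 mm short of the reported TCP, which agrees with the chord contact. I'll grip that much lower and watch the force.

play_rows:
  increments:
    - [0.4, [0, 0, 10], 0]
    - [0.4, [0, 0, 20], 0]
    - [0.4, [0, 0, 30], 0]
    - [0.4, [0, 0, 30], 0]
    - [0.4, [0, 0, 25], 0]
    - [0.4, [0, 0, 14], 0]
    - [0.4, [0, 0, 6], 0]
    - [0.4, [0, 0, 4], 0]
    - [0.4, [0, 0, 0], 0]
    - [0.4, [0, 0, 0], 0]

```text
time: 8.13
tool_pos: [457.8, -250.2, -3.4]
tcp_rot: [179.9, 0.1, 97.1]
ft_force: [0.7, -0.4, 0.7]
finger_gap: 60.2
grip_force: 0.0
```

play_rows:
  increments:
    - [0, [0, 0, 0], 0]
    - [-0.15, [0, 0, 0], 0]
    - [-1, [0, 0, 0], 0]
    - [-1, [0, 0, 0], 0]
    - [-1, [0, 0, 0], 0]
    - [-1, [0, 0, 0], 0]
  force: 50

```text
time: 8.63
tool_pos: [456.3, -250.5, -3.0]
tcp_rot: [-179.9, 0.1, 97.1]
ft_force: [-10.9, -0.5, 10.8]
finger_gap: 30.4
grip_force: 48.8
```

play_rows:
  increments:
    - [-1, [0, 0.5, -3], 0]
    - [-1, [0, 0, -6], 0]
    - [-1, [0, 0, -10], 0]
    - [-1, [0, 0, -10], 0]
    - [-1, [0, 0, 0], 0]

```text
time: 9.05
tool_pos: [459.5, -250.8, 27.9]
tcp_rot: [179.8, 0.2, 97.1]
ft_force: [-0.1, -0.3, -2.3]
finger_gap: 30.4
grip_force: 49.7
```

Run:
```python
from h import *
p=snapshot("wrist"); s=sense(); st()
for n in ["roller","sprung_tip","plain_tip","slot_end","hole_end","stand"]:
    for r in pinpoint(n,p)[:1]: print(n,round(r["p"],2),np.round(w(r["xyz"],p),1))
cv2.imwrite("pics/w6.png",p["color"][:,:,::-1])
```

```text
9.1 [ 459.1 -250.6   26.8] [1.7983e+02 1.4000e-01 9.7110e+01] [ 0.09  1.44 -1.61] [ 0.01 -0.01  0.  ] 30.5 49.7
roller 0.76 [ 456.8 -248.6   75.2]
sprung_tip 0.61 [ 451.4 -176.3   74.9]
slot_end 0.77 [ 599.3 -124.6   17.8]
stand 0.79 [ 604.1 -249.7   -2.1]
```

View pics/w6.png

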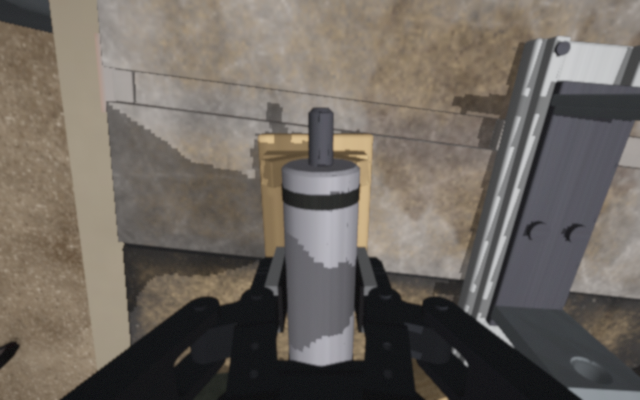

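The roller is lifted level out of the cradle, axis vertical at column 320, tool z + 48 = axis height. Next I carry it over the stand, above the brackets.

play_rows:
  increments:
    - [-1, [0, 0, -15], 0]
    - [-1, [0, 0, -25], 0]
    - [-1, [-1, 10, -25], 0.01]
    - [-1, [-3, 18, -10], 0.01]
    - [-1, [-4, 24, 0], 0.01]
    - [-1, [-4, 26, 0], 0.01]
    - [-1, [-4, 24, 0], 0.01]
    - [-1, [-4, 20, 0], 0.01]
    - [-1, [-3, 14, 0], 0.01]
    - [-1, [-0.5, 6.5, 0], 0.01]
    - [-1, [0, 0, 0], 0]
    - [-1, [0, 0, 0], 0]

```text
time: 10.4
tool_pos: [600.8, -259.8, 98.9]
tcp_rot: [-179.9, -0.0, 92.5]
ft_force: [0.2, 0.9, -3.0]
finger_gap: 30.4
grip_force: 50.1
```

Run:
```python
from h import *
ps=[snapshot("wrist"),snapshot("top"),snapshot("scene")]; st()
for p in ps:
  for n in ["roller","sprung_tip","plain_tip","slot_end","hole_end","stand"]:
    for r in pinpoint(n,p)[:1]: print(n,round(r["p"],2),np.round(w(r["xyz"],p),1))
cv2.imwrite("pics/w7.png",ps[0]["color"][:,:,::-1])
np.save("w7.npy",ps[0],allow_pickle=True)
b=ps[1]["color"][115:215,270:430]; cv2.imwrite("pics/t7.png",cv2.resize(b[:,:,::-1],None,fx=5,fy=5,interpolation=cv2.INTER_CUBIC)); np.save("t7.npy",ps[1],allow_pickle=True)
```

```text
10.55 [ 600.6 -260.1   99.5] [-1.7996e+02 -2.0000e-02  9.2510e+01] [ 0.02  0.06 -2.32] [ 0.01 -0.02 -0.  ] 30.1 50.1
roller 0.73 [ 598.1 -258.6  146.1]
sprung_tip 0.58 [ 599.1 -185.9  146. ]
slot_end 0.97 [ 598.7 -126.4   19.8]
roller 0.73 [393.9  18.2   2.7]
sprung_tip 0.63 [ 597.  -183.6  146.5]
plain_tip 0.92 [ 595.2 -325.   148.4]
slot_end 0.97 [ 592.6 -124.1   17.5]
hole_end 0.77 [ 606.3 -362.3   17.1]
stand 0.59 [ 598.5 -244.7   -0.9]
roller 0.66 [ 606.1 -362.4   20.2]
sprung_tip 0.36 [ 596.9 -179.8  145.5]
plain_tip 0.69 [ 605.6 -323.3  143.4]
slot_end 0.78 [ 596.7 -124.7   22.2]
hole_end 0.76 [ 606.  -363.6   17.9]
stand 0.71 [ 603.4 -244.1    2.2]
```

View pics/w7.png

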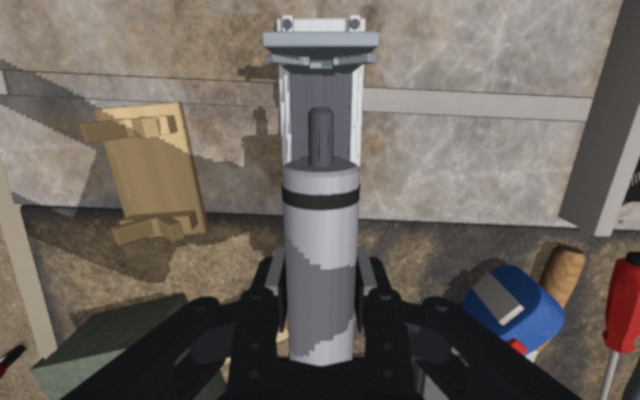

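The wrist view shows the tall bracket's top bar from 264 to 378 (middle 321), level in the picture, and the pin at 320.5. The roller is therefore nearly in line with the stand. I'll get the edges to sub-pixel numerically.

Run:
```python
from h import *
p=np.load("w7.npy",allow_pickle=True).item()
g=cv2.GaussianBlur(cv2.cvtColor(p["color"],cv2.COLOR_RGB2GRAY),(3,3),0).astype(float)
def edge(line,a,b):
    d=np.abs(np.diff(line[a:b])); i=d.argmax(); w_=d[max(0,i-2):i+3]; return a+max(0,i-2)+(w_*np.arange(len(w_))).sum()/w_.sum()+.5
for r in (36,38,40): print("bar",r,edge(g[r],255,275),edge(g[r],368,388))
for c in (275,290,305,335,350,365): print("barcol",c,edge(g[:,c],28,38),edge(g[:,c],40,52))
for r in (120,130,140,150): print("pin",r,edge(g[r],300,316),edge(g[r],325,342))
for r in (180,220,240): print("tube",r,edge(g[r],275,295),edge(g[r],350,368))
for r in (75,85,100,130,150): print("bed/rail",r,edge(g[r],270,284),edge(g[r],284,296),edge(g[r],344,356),edge(g[r],356,372))
for r in range(48,72,2): print(r,g[r,266:378:3].astype(int).tolist())
```

```text
bar 36 262.8478260869565 377.9583333333333
bar 38 262.90425531914894 378.08620689655174
bar 40 262.9230769230769 377.88235294117646
barcol 275 31.542857142857144 46.1875
barcol 290 29.20731707317073 46.148936170212764
barcol 305 30.6 45.71782178217822
barcol 335 30.692307692307693 45.660377358490564
barcol 350 29.086206896551722 45.592592592592595
barcol 365 32.6 45.61818181818182
pin 120 307.27272727272725 333.5833333333333
pin 130 307.45454545454544 333.625
pin 140 307.45348837209303 333.66
pin 150 307.625 333.5416666666667
tube 180 284.0 357.4130434782609
tube 220 283.7448979591837 357.3666666666667
tube 240 290.78205128205127 355.6666666666667
bed/rail 75 278.5923076923077 288.22151898734177 351.8243243243243 362.8764705882353
bed/rail 85 278.53636363636366 287.9868421052632 351.6981981981982 362.510989010989
bed/rail 100 278.9 289.27669902912623 351.3288288288288 361.39130434782606
bed/rail 130 280.4230769230769 288.96268656716416 350.48198198198196 360.64772727272725
bed/rail 150 281.3727272727273 290.79545454545456 349.8220338983051 360.2974683544304
48 [91, 65, 62, 62, 62, 62
[... 1324 characters left out ...]
105, 112, 126, 137]
64 [93, 82, 72, 70, 86, 97, 82, 78, 83, 94, 97, 103, 114, 139, 129, 155, 163, 163, 153, 112, 108, 107, 93, 130, 110, 86, 80, 77, 71, 65, 68, 80, 121, 105, 107, 117, 129, 144]
66 [79, 75, 71, 70, 95, 105, 64, 56, 55, 57, 58, 60, 65, 75, 84, 151, 159, 160, 149, 117, 115, 115, 84, 70, 64, 57, 56, 55, 54, 53, 59, 121, 178, 127, 123, 131, 136, 147]
68 [78, 77, 73, 72, 99, 131, 86, 58, 54, 54, 54, 54, 54, 54, 60, 102, 108, 108, 104, 96, 96, 97, 72, 54, 54, 54, 54, 53, 54, 57, 107, 179, 196, 128, 126, 134, 140, 147]
70 [78, 77, 74, 76, 99, 139, 120, 87, 57, 54, 54, 54, 54, 54, 54, 59, 59, 59, 59, 58, 59, 59, 56, 54, 54, 54, 54, 53, 55, 96, 183, 198, 194, 127, 125, 132, 140, 145]
```

The bracket bar, slot, bed and rail centres all lie at column 320.5 ± 0.3, as do the pin and the tube, so lateral position and yaw are good to a few tenths of a millimetre. Next I need the distance to the wall.

Run:
```python
from h import *
p=np.load("w7.npy",allow_pickle=True).item()
print("bar top front",px(320.5,45.7,124,p),"bar back",px(320.5,30.6,124,p),"tip",px(320.5,108,148,p),"cheek top",px(300,56,97,p))
print(np.round(p["world_from_camera"],3).tolist()); st()
```

```text
bar top front [ 597.03217115 -160.04092005  124.        ] bar back [ 596.77583076 -154.29216002  124.        ] tip [ 598.16822414 -184.68452523  148.        ] cheek top [ 586.60919477 -161.53201298   97.        ]
[[0.999, 0.043, 0.012, 598.167], [0.044, -0.948, -0.314, -180.362], [-0.002, 0.314, -0.949, 271.57], [0.0, 0.0, 0.0, 1.0]]
11.45 [ 601.5 -260.1   99.6] [-180.     -0.     92.53] [ 0.1   0.15 -2.41] [ 0.02 -0.01  0.  ] 30.6 50.1
```

play_rows:
  increments:
    - [-1, [0, 0, 10], 0]
    - [-1, [0, 0, 15], 0]
    - [-1, [0, 0, 10], 0]
    - [-1, [4, 0, 4.5], 0]
    - [-1, [6, 0, 0], 0]
    - [-1, [6, 0, 0], 0]
    - [-1, [5, 0, 0], 0]
    - [-1, [4, 0, 0], 0]
    - [-1, [3, 0, 0], 0]
    - [-1, [2, 0, 0], 0]
    - [-1, [0, 0, 0], 0]
    - [-1, [0, 0, 0], 0]

```text
time: 12.45
tool_pos: [600.7, -230.6, 60.8]
tcp_rot: [179.9, 0.1, 92.5]
ft_force: [1.6, -2.7, -1.7]
finger_gap: 30.5
grip_force: 50.2
```

Run:
```python
from h import *
for i in range(3): snapshot("top"); st()
```

```text
12.5 [ 600.7 -230.7   60.7] [1.7994e+02 4.0000e-02 9.2500e+01] [ 2.05 -3.9  -2.79] [-0.4  -0.22 -0.09] 30.4 50.2
12.55 [ 600.6 -230.7   60.7] [1.7994e+02 4.0000e-02 9.2500e+01] [ 0.85 -2.27 -1.61] [-0.39 -0.26 -0.08] 30.4 50.2
12.6 [ 600.6 -230.6   60.6] [1.7994e+02 3.0000e-02 9.2490e+01] [ 1.92 -2.34 -2.77] [-0.36 -0.24 -0.11] 30.4 50.2
```

play_rows:
  increments:
    - [-1, [3, 0, 0], 0]
    - [-1, [3, 0, 0], 0]
    - [-1, [2, 0, 0], 0]
    - [-1, [1, 0, 0], 0]
    - [-1, [0, 0, 0], 0]
    - [-1, [0, 0, 0], 0]

```text
time: 13.1
tool_pos: [600.2, -221.7, 60.6]
tcp_rot: [179.9, 0.1, 92.5]
ft_force: [2.5, -5.3, -1.2]
finger_gap: 30.4
grip_force: 50.2
```

Run:
```python
from h import *
for i in range(5): p=snapshot("wrist"); st()
np.save("w8.npy",p,allow_pickle=True)
```

```text
13.15 [ 600.2 -221.8   60.6] [1.7995e+02 8.0000e-02 9.2510e+01] [ 1.53 -7.25 -1.18] [-0.88 -0.38 -0.07] 30.5 50.2
13.2 [ 600.2 -221.9   60.6] [1.7995e+02 8.0000e-02 9.2500e+01] [ 2.88 -5.89 -1.13] [-0.94 -0.32 -0.12] 30.0 50.2
13.25 [ 600.2 -221.8   60.6] [1.7995e+02 8.0000e-02 9.2500e+01] [ 2.29 -6.97 -1.68] [-0.92 -0.28 -0.13] 30.2 50.2
13.3 [ 600.2 -221.8   60.6] [1.7995e+02 8.0000e-02 9.2500e+01] [ 2.26 -6.45 -1.08] [-0.87 -0.26 -0.11] 29.9 50.2
13.35 [ 600.2 -221.9   60.6] [1.7995e+02 8.0000e-02 9.2500e+01] [ 1.68 -6.07 -1.34] [-0.88 -0.32 -0.12] 30.4 50.2
```

play_rows:
  increments:
    - [-1, [1, 0, 0], 0]
    - [-1, [1, 0, 0], 0]
    - [-1, [0, 0, 2], 0]
    - [-1, [0, 0, 3], 0]
    - [-1, [0, 0, 3], 0]
    - [-1, [0, 0, 2], 0]
    - [-1, [0, 0, 0], 0]
    - [-1, [0, 0, 0], 0]

```text
time: 14.02
tool_pos: [600.1, -220.2, 50.9]
tcp_rot: [179.9, 0.1, 92.5]
ft_force: [-0.0, -6.0, 1.1]
finger_gap: 30.5
grip_force: 50.4
```

Run:
```python
from h import *
for i in range(4): p=snapshot("wrist"); st()
```

```text
14.07 [ 600.1 -220.2   51. ] [1.7995e+02 1.0000e-01 9.2500e+01] [ 0.23 -7.67  0.62] [-0.89 -0.05 -0.01] 30.1 50.4
14.12 [ 600.1 -220.2   51. ] [1.7995e+02 1.0000e-01 9.2500e+01] [ 1.56 -7.14  1.29] [-0.86 -0.06 -0.03] 30.5 50.4
14.17 [ 600.1 -220.2   50.9] [1.7995e+02 1.0000e-01 9.2500e+01] [ 0.82 -7.13  0.65] [-0.85 -0.16 -0.01] 30.6 50.4
14.22 [ 600.1 -220.2   51. ] [1.7995e+02 1.0000e-01 9.2500e+01] [ 0.89 -6.53  0.28] [-0.92 -0.12 -0.02] 30.8 50.4
```

play_rows:
  increments:
    - [-1, [0, 0, 2], 0]
    - [-1, [0, 0, 2], 0]
    - [-1, [0, 0, 2], 0]
    - [-1, [0, 0, 2], 0]
    - [-1, [0, 0, 0], 0]

```text
time: 14.63
tool_pos: [600.1, -220.1, 42.8]
tcp_rot: [179.9, 0.1, 92.5]
ft_force: [0.4, -7.6, 1.0]
finger_gap: 30.4
grip_force: 50.5
```

Run:
```python
from h import *
for i in range(3): p=snapshot("wrist"); st()
```

```text
14.68 [ 600.2 -220.2   42.9] [1.7994e+02 1.0000e-01 9.2500e+01] [ 0.02 -6.67  1.61] [-0.88 -0.09  0.01] 30.3 50.5
14.73 [ 600.2 -220.2   43. ] [1.7994e+02 1.0000e-01 9.2500e+01] [ 0.92 -7.14  2.23] [-0.85 -0.08  0.01] 30.4 50.4
14.78 [ 600.2 -220.2   43. ] [1.7994e+02 1.0000e-01 9.2500e+01] [ 1.21 -7.46  0.63] [-0.94 -0.09  0.02] 30.5 50.4
```

play_rows:
  increments:
    - [-1, [0, 0, 2], 0]
    - [-1, [0, 0, 2], 0]
    - [-1, [0, 0, 2], 0]
    - [-1, [0, 0, 2], 0]
    - [-1, [0, 0, 0], 0]

```text
time: 15.2
tool_pos: [600.1, -220.1, 34.8]
tcp_rot: [179.9, 0.1, 92.5]
ft_force: [0.5, -6.6, 1.9]
finger_gap: 30.8
grip_force: 50.5
```

play_rows:
  increments:
    - [-1, [0, 0, 2], 0]
    - [-1, [0, 0, 2], 0]
    - [-1, [0, 0, 1], 0]
    - [-1, [0, 0, 0], 0]
    - [-1, [0, 0, 0], 0]

```text
time: 15.62
tool_pos: [600.2, -220.2, 30.1]
tcp_rot: [179.9, 0.1, 92.5]
ft_force: [0.7, -7.5, 1.8]
finger_gap: 30.5
grip_force: 50.5
```

Run:
```python
from h import *
for i in range(3): p=snapshot("wrist"); st()
for n in ["roller","sprung_tip"]:
    for r in pinpoint(n,p)[:1]: print(n,round(r["p"],2),np.round(w(r["xyz"],p),1))
```

```text
15.67 [ 600.2 -220.2   30.1] [1.7993e+02 1.0000e-01 9.2500e+01] [ 0.5  -7.45  1.54] [-0.84 -0.03 -0.02] 30.6 50.5
15.72 [ 600.2 -220.2   30.1] [1.7993e+02 1.0000e-01 9.2500e+01] [ 1.03 -6.74  1.27] [-0.85 -0.09 -0.1 ] 30.7 50.5
15.77 [ 600.2 -220.2   30.1] [1.7993e+02 1.0000e-01 9.2500e+01] [ 0.26 -6.64  1.36] [-0.82 -0.09  0.02] 30.5 50.5
roller 0.78 [ 599.8 -218.8   76.2]
sprung_tip 0.64 [ 458.7 -251.5   -2.1]
```

play_rows:
  increments:
    - [-1, [0, 0, 1], 0]
    - [-1, [0, 0, 0.7], 0]
    - [-1, [0, 0, 0], 0]
    - [-1, [-1, 0, 0], 0]
    - [-1, [-1, 0, 0], 0]
    - [-1, [-1, 0, 0], 0]
    - [-1, [0, 0, 0], 0]
    - [-1, [0, 0, 0], 0]

```text
time: 16.53
tool_pos: [600.4, -223.0, 28.4]
tcp_rot: [179.9, 0.1, 92.5]
ft_force: [0.7, -6.3, 1.9]
finger_gap: 30.1
grip_force: 50.5
```

Run:
```python
from h import *
for i in range(3): p=snapshot("wrist"); st()
```

```text
16.58 [ 600.4 -223.    28.4] [1.7993e+02 8.0000e-02 9.2500e+01] [ 1.43 -5.41  1.5 ] [-0.69 -0.08 -0.01] 30.1 50.5
16.63 [ 600.4 -223.    28.5] [1.7993e+02 8.0000e-02 9.2500e+01] [ 0.42 -6.62  0.2 ] [-0.62 -0.1  -0.03] 30.5 50.5
16.68 [ 600.4 -223.    28.4] [1.7993e+02 8.0000e-02 9.2500e+01] [ 0.78 -6.32  1.59] [-0.71 -0.08 -0.04] 30.4 50.5
```

play_rows:
  increments:
    - [-1, [-1, 0, 0], 0]
    - [-1, [-1, 0, 0], 0]
    - [-1, [-1, 0, 0], 0]
    - [-1, [0, 0, 0], 0]
    - [-1, [0, 0, 0], 0]

```text
time: 17.1
tool_pos: [600.3, -225.6, 28.0]
tcp_rot: [180.0, 0.0, 92.5]
ft_force: [1.5, -4.9, 1.7]
finger_gap: 30.3
grip_force: 50.5
```

Run:
```python
from h import *
for i in range(3): p=snapshot("wrist"); st()
```

```text
17.15 [ 600.3 -225.6   28. ] [1.7996e+02 4.0000e-02 9.2510e+01] [ 1.19 -5.18  1.3 ] [-0.69 -0.13 -0.01] 30.7 50.5
17.2 [ 600.3 -225.6   27.9] [1.7996e+02 5.0000e-02 9.2510e+01] [ 1.93 -4.21  2.05] [-0.76 -0.07 -0.05] 30.2 50.5
17.25 [ 600.3 -225.6   28. ] [1.7996e+02 5.0000e-02 9.2510e+01] [ 0.07 -5.56  1.31] [-0.76 -0.14 -0.06] 30.0 50.5
```

play_rows:
  increments:
    - [-1, [-1, 0, 0], 0]
    - [-1, [-1, 0, 0], 0]
    - [-1, [0, 0, 0], 0]
    - [-1, [0, 0, 0], 0]

```text
time: 17.58
tool_pos: [600.2, -227.2, 27.7]
tcp_rot: [180.0, 0.0, 92.5]
ft_force: [1.4, -4.6, 1.3]
finger_gap: 30.9
grip_force: 50.6
```

Run:
```python
from h import *
for i in range(3): p=snapshot("wrist"); st()
for n in ["roller","stand"]:
    for r in pinpoint(n,p)[:1]: print(n,round(r["p"],2),np.round(w(r["xyz"],p),1))
```

```text
17.63 [ 600.2 -227.2   27.6] [1.7999e+02 1.0000e-02 9.2520e+01] [ 0.54 -4.65  1.5 ] [-0.58 -0.11 -0.03] 30.8 50.5
17.68 [ 600.2 -227.2   27.6] [1.7999e+02 1.0000e-02 9.2520e+01] [ 0.42 -3.41  2.87] [-0.54 -0.14 -0.02] 30.0 50.6
17.73 [ 600.2 -227.2   27.6] [1.7999e+02 1.0000e-02 9.2520e+01] [ 0.05 -3.54  1.02] [-0.58 -0.12 -0.08] 30.8 50.6
roller 0.83 [ 599.1 -225.4   77.1]
```

play_rows:
  increments:
    - [-1, [-1, 0, 0], 0]
    - [-1, [-0.8, 0, 0], 0]
    - [-1, [0, 0, 0], 0]
    - [-1, [0, 0, 0], 0]

```text
time: 18.17
tool_pos: [600.1, -228.8, 27.4]
tcp_rot: [-180.0, -0.0, 92.5]
ft_force: [0.9, -2.5, 1.5]
finger_gap: 30.3
grip_force: 50.5
```

Run:
```python
from h import *
for i in range(3): p=snapshot("wrist"); st()
```

```text
18.22 [ 600.1 -228.8   27.4] [-1.7999e+02 -1.0000e-02  9.2520e+01] [ 0.14 -2.67  1.92] [-0.35 -0.12 -0.05] 30.3 50.5
18.27 [ 600.1 -228.8   27.4] [-1.7999e+02 -1.0000e-02  9.2520e+01] [ 0.63 -2.87  1.96] [-0.31 -0.16 -0.05] 30.6 50.5
18.32 [ 600.1 -228.8   27.4] [-1.7999e+02 -1.0000e-02  9.2530e+01] [-0.03 -2.33  1.22] [-0.35 -0.1  -0.12] 30.9 50.5
```

play_rows:
  increments:
    - [-0.1, [0, 0, 0], 0]
    - [0, [0, 0, 0], 0]
    - [0.2, [0, 0, 0], 0]
    - [0.4, [0, 0, 0], 0]
    - [0.5, [0, 0, 0], 0]
    - [0.5, [0, 0, 0], 0]
    - [0.5, [0, 0, 0], 0]

```text
time: 18.9
tool_pos: [600.2, -228.9, 27.5]
tcp_rot: [-180.0, -0.0, 92.5]
ft_force: [-0.3, 0.0, -0.5]
finger_gap: 63.7
grip_force: 0.0
```

Run:
```python
from h import *
p=snapshot("wrist"); st(); np.save("w9.npy",p,allow_pickle=True)
q=snapshot("scene")
for c in (p,q):
  for n in ["roller","sprung_tip","plain_tip"]:
    for r in pinpoint(n,c)[:1]: print(n,round(r["p"],2),np.round(w(r["xyz"],c),1))
```

```text
18.95 [ 600.2 -228.9   27.5] [-180.     -0.     92.52] [-0.49 -0.37  0.17] [ 0.05 -0.05 -0.  ] 64.2 0.0
roller 0.81 [ 595.1 -228.9   75.4]
roller 0.82 [ 598.2 -229.6   73.7]
plain_tip 0.56 [ 603.7 -293.8   74.3]
```

play_rows:
  increments:
    - [0.5, [0, 0, -6], 0]
    - [0.5, [0, 0, -14], 0]
    - [0.5, [0, 0, -25], 0]
    - [0.5, [0, 0, -30], 0]
    - [0.5, [0, 0, -30], 0]
    - [0.5, [-10, 0, -30], 0]
    - [0.5, [-20, 0, -20], 0]
    - [0.5, [-10, 0, 0], 0]
    - [0.5, [0, 0, 0], 0]
    - [0.5, [0, 0, 0], 0]
    - [0.5, [0, 0, 0], 0]

```text
time: 20.22
tool_pos: [601.1, -267.9, 181.0]
tcp_rot: [-179.9, -0.1, 92.5]
ft_force: [-0.7, 0.4, -0.4]
finger_gap: 64.0
grip_force: 0.0
```

Run:
```python
from h import *
p=snapshot("wrist"); st(); q=snapshot("scene"); t=snapshot("top")
for c in (p,q,t):
  for n in ["roller","sprung_tip","plain_tip"]:
    for r in pinpoint(n,c)[:1]: print(n,round(r["p"],2),np.round(w(r["xyz"],c),1))
K=np.array(p["intrinsics"]);T=np.linalg.inv(np.array(p["world_from_camera"]))
def pr(P):
    c=T@np.r_[P,1]; k=K@c[:3]; return np.round(k[:2]/k[2],1)
g=cv2.cvtColor(p["color"],cv2.COLOR_RGB2GRAY)
e=np.array([-.044,.999,0]); o=np.array([598.5,-229.5,75])
n=np.array([.999,.044,0])
print("wall124",pr([597,-160,124]),"tube ends exp",pr(o+55*e),pr(o-55*e),"lowbr top inner",pr(o-55*e+[0,0,13]))
c=int(pr(o)[0])
for cc in (c-3,c,c+3): print(cc,g[20:330:3,cc].tolist())
# tube edges along its length
gf=cv2.GaussianBlur(g,(3,3),0).astype(float)
for s in (-45,-30,-10,10,30,45):
    L,Rr=pr(o+s*e-16*n),pr(o+s*e+16*n); v=int(round((L[1]+Rr[1])/2))
    f=lambda u:int(u)-6+np.abs(np.diff(gf[v,int(u)-6:int(u)+8])).argmax()
    print(s,v,L[0],Rr[0],f(L[0]),f(Rr[0]))
```

```text
20.27 [ 601.1 -267.7  180.8] [-1.7986e+02 -1.1000e-01  9.2540e+01] [-0.48  0.56 -0.6 ] [ 0.03 -0.08 -0.03] 64.3 0.0
roller 0.95 [ 599.4 -224.2   73.3]
sprung_tip 0.76 [ 603.6 -159.2   73. ]
plain_tip 0.89 [ 600.9 -293.9   75.5]
roller 0.81 [ 601.6 -229.3   73.6]
plain_tip 0.82 [ 603.5 -288.6   71.8]
roller 0.79 [ 597.  -228.6   71.4]
sprung_tip 0.53 [ 595.6 -159.2   76.6]
plain_tip 0.56 [ 598.  -296.    77.1]
wall124 [320.7  51.1] tube ends exp [318.9  78.4] [319.1 203.7] lowbr top inner [319.  208.4]
316 [150, 162, 165, 187, 216, 216, 216, 207, 170, 171, 156, 65, 55, 59, 77, 66, 47, 54, 67, 68, 123, 158, 159, 153, 62, 44, 103, 160, 161, 160, 160, 160, 161, 161, 161, 161, 161, 162, 163, 163, 163, 164, 164, 165, 164, 165, 165, 166, 166, 166, 167, 166, 168, 168, 168, 159, 114, 113, 113, 58, 29, 95, 113, 109, 107, 162, 166, 194, 206, 205, 205, 204, 205, 204, 204, 203, 199, 144, 121, 116, 125, 124, 128, 117, 119, 118, 104, 100, 98, 98, 107, 106, 113, 117, 68, 25, 30, 12, 10, 21, 25, 39, 50, 35]
319 [133, 137, 134, 181, 215, 215, 215, 206, 170, 171, 156, 65, 55, 53, 69, 74, 76, 75, 77, 75
[... 364 characters left out ...]
79, 21, 25, 13, 12, 19, 24, 38, 50, 34]
322 [128, 130, 131, 182, 216, 216, 216, 207, 170, 172, 156, 64, 55, 53, 75, 88, 93, 92, 94, 94, 139, 186, 188, 182, 73, 47, 122, 189, 189, 190, 190, 190, 190, 190, 190, 190, 191, 191, 190, 191, 190, 191, 190, 189, 190, 189, 189, 188, 188, 188, 187, 186, 186, 185, 184, 173, 115, 115, 119, 70, 30, 90, 125, 137, 154, 165, 165, 194, 205, 205, 205, 205, 205, 205, 204, 204, 199, 127, 101, 100, 127, 121, 114, 111, 104, 106, 106, 98, 99, 101, 95, 106, 109, 100, 75, 22, 13, 12, 7, 16, 24, 37, 52, 38]
-45 194 301.9 336.3 299 342
-30 178 301.6 336.6 300 342
-10 156 301.2 336.9 299 342
10 133 300.7 337.3 298 342
30 110 300.3 337.7 298 343
45 91 299.9 338.0 297 343
```

Run:
```python
from h import *
p=snapshot("wrist"); st()
g=cv2.GaussianBlur(cv2.cvtColor(p["color"],cv2.COLOR_RGB2GRAY),(1,3),0)
print(g[70:102,322].tolist()); print(g[184:230,322].tolist()); print(g[184:230,312].tolist())
for n,v,z in [("tube+end",80,91),("band+",95,91),("band-",200.5,91),("br inner",212,88),("br outer",220.5,88)]: print(n,np.round(px(321,v,z,p),1))
```

```text
20.87 [ 602.  -268.9  182.5] [180.     0.    92.52] [-0.47 -0.   -0.28] [ 0.03  0.02 -0.01] 64.1 0.0
[94, 94, 95, 95, 94, 95, 97, 105, 122, 147, 169, 184, 191, 194, 194, 195, 194, 190, 175, 143, 99, 64, 50, 48, 51, 68, 105, 149, 178, 190, 194, 195]
[186, 182, 172, 154, 140, 134, 136, 140, 143, 141, 127, 97, 63, 41, 35, 42, 64, 97, 127, 148, 161, 167, 168, 164, 160, 159, 162, 165, 167, 167, 167, 166, 166, 170, 179, 192, 201, 205, 205, 206, 206, 206, 205, 205, 205, 205]
[132, 119, 112, 111, 111, 111, 110, 110, 107, 98, 77, 52, 35, 29, 31, 43, 66, 90, 104, 110, 111, 111, 108, 102, 99, 101, 108, 123, 142, 157, 164, 166, 167, 170, 177, 188, 198, 203, 205, 205, 205, 205, 205, 205, 205, 204]
tube+end [ 598.9 -177.5   91. ]
band+ [ 599.4 -188.7   91. ]
band- [ 603.4 -277.5   91. ]
br inner [ 603.9 -289.5   88. ]
br outer [ 604.3 -297.8   88. ]
```

```bash
python3 -c "
from bench import *
print(hand_in())"
```

```text
the job is handed in; nothing more can be done
None
```

I fitted the roller in the stand and handed the job in after about 21 s; no verdict came back, but the last wrist image showed the tube end against the low bracket and the gripper clear, and the highest force I read on the stand was about 8 N.

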